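# Shut the plate heater and start it touch-free

## Robot

A 6-joint arm with a two-finger parallel gripper is mounted at the origin on the work surface. World frame = base frame: x ahead of the robot, y to its left, z up, the work surface at z = 0. Lengths are in m, angles in rad, forces in N, time in s.
With the tool pointing down it reaches from about 0.35 to 0.975 m from the base axis. Payload 4.9 kg.
Tool frame: the origin (TCP) lies at the very end of the fingers, on their centre line; the grasp point (between the pads) lies 19 mm behind it; z points along the fingers, y is the direction in which the jaws open and shut (so a half turn about z gives the same grasp; the last joint's range is limited). The gripper opens to 85 mm and grips with 20 to 120 N. Pads are 22 mm wide; open, the fingers measure 114 mm over their backs; the gripper's body (76 mm by 85 mm) begins 54 mm behind the grasp point. The pads swing forward as they close: fully open they stand 13 mm farther back than shut.
Start: joints at [-1.27, 0.053, 1.613, -0, 1.476, -0.119], TCP at [0.255, -0.571, 0.231] pointing down, gripper open.
Joint ranges: [-3.01, 3.01], [-1.01, 2.22], [0.06, 2.58], [-1.02, 4.17], [0.09, 2.62], [-3.14, 3.14]. Speed limits (rad/s): [2.57, 2.57, 3.14, 3.14, 3.14, 3.14].

## Interface

Orientations are given as a unit quaternion [w, x, y, z].
In Python, from plant import monitor, eyes, manip gives the robot as it stands.
- The arm moves only by the tool step_arm, never from a script. Its argument "motion" is a list of rows, each a list of 7 numbers: the shift along the world's x, y, z scaled (see below), then the turn, a rotation vector about the world's x, y, z scaled (see below), then the closure in counts, from 0 (fully open) to 255 (shut). In form: [[x, y, z, ax, ay, az, grip], ...]. A call has 1 to 10 rows; each row is the pose to reach, as a shift and turn from the pose commanded when the call began; what a row does not reach only later rows make up. The controller multiplies each number of a shift by 0.5 m and each number of a turn by 1.5 rad. A row lasts 1/10 s, in which the tool goes at most 50 mm and 8.59 degrees, less where a joint would pass 70% of its speed; a pose out of reach is approached as far as the arm can. A call with a number of a shift or a turn outside -1 to 1 is refused whole. A call with a gripper value outside its range is refused whole. The fingers move at their own pace and stop on an object; the grip force is fixed at half the most. Time passes only in rows, so rows that repeat a pose let the fingers close. It gives the time, the measured TCP pose, the force and the opening at its end, in the units of the state.
- monitor.state(): the state, without advancing time (a new reading comes with each control period).
- eyes.grab_frame(name): name is "side" or "top" or "wrist"; returns a dict with "pixels" (420x560x3 uint8, red, green, blue), "mtx" (3x3 intrinsics, pixels), "dist" ([k1, k2, p1, p2, k3] as OpenCV has them; the pictures are not rectified), "rvec" (rotation vector, rad) and "tvec" (3), from world to camera coordinates, as OpenCV has them; the wrist camera has in their place "hand_eye" (4x4, takes a point from camera to tool coordinates, whose origin is the TCP and whose axes are the flange's). Camera axes: x right, y down, z forward; pixel columns grow to the right and rows downward; lengths in m; the calibration is good to about 2 mm. A picture is of the moment at which its call begins: read the wrist's pose just before it. There is no depth.
- manip.job_done(): hands the job in, once; it reports no verdict.
Trained networks look in the newest picture that a camera, given by its name, has taken for a name from the list of things; names that differ only in an ending like _2 or _b are one class to them, and where a whole thing is asked for, a point or a joint stands for the part that bears it (a point fixed in the world has none). Each returns a list of dicts, best first, with "p" (0 to 1); they miss things now and then, are a little off and sometimes report something else, mostly with a low value. They report only what shows in the picture. A call takes as long as a camera call. They do not tell look-alikes from the thing itself.
- eyes.look_for(name, camera): "box" ([centre column, centre row, width, height] in pixels, round what is visible of it).
- eyes.pinpoint(name, camera): "uv" ([column, row] in pixels: a listed point, or the origin of a listed thing).
The state is a dict: "time": time; "joint_pos": joint angles; "joint_vel": joint speeds; "joint_efforts": joint torques, N m; "tool_pos": TCP position; "tool_rot": TCP orientation; "contact_force": force on the tool from outside, world axes, zero at the start; "ft_torque": the same for the moment, N m; "gripper_width": opening from 0.0 (shut) to 1.0 (fully open).
Only numpy, scipy, OpenCV 4.12 (cv2) and the standard library are available. Lean on these libraries where they do the work, as an engineer would, in place of code of your own. Each camera call takes 0.05 s, during which the arm holds its last target.

## Task

Push the plate heater's open drawer fully home with your fingertips, then start the heater: point down at the middle of the round window of the touch-free sensor, fingertips two to four centimetres above it, and keep still there for about three seconds before you take the hand well away. Never touch either sensor, and do not reach in low over the square-windowed one, which would open the drawer again. Grasp nothing, and leave the bottle, the jar and the tube rack where they stand.

Things in the scene. Friction and masses are not known exactly. Their poses are not given: they have to be found in the camera images.
- heater: White bench-top plate heater, fixed to the bench, a box 250 mm deep (x), 220 mm wide (y), 135 mm high. Origin at the bench surface, under the middle of the housing's front face; its x axis points into the machine, away from its drawer side, z up. The drawer comes out of its front towards -x.
- drawer (a joint): How far the drawer is out, in m: 0 fully home (a hard stop), 0.11 fully out. It slides level with about 4 N of friction (plus 15 N per m/s), has no spring or latch and stays where it is left. It starts 0.06 to 0.105 out.
- drawer_front (a point): Middle of the grey drawer front's outer face, 90 mm above the bench; moves with the drawer, axes as the heater's (x into the machine). The front is a flat upright panel without a handle, 160 mm wide, from 34 to 114 mm above the bench; fully home it stands 20 mm proud of the housing. Behind it lies a metal bed with a well plate, whose top is at 110 mm.
- round_sensor: Touch-free start sensor, fixed to the bench: white block 100 x 100 mm, 41 mm high, with a round black window 56 mm across in the middle of its top. Origin at the centre of its underside, z up.
- round_window (a point): Centre of the round window's upper face, 45 mm above the bench. It senses fingertips above the window, within about 25 mm of its centre sideways and up to about 55 mm above, and needs them there for 2 s without a break. Touching it is a fault.
- square_sensor: Touch-free eject sensor, fixed: the same white block, but with a square black window 54 mm wide. Origin at the centre of its underside. The two sensors stand to the robot's right and may have changed places.
- square_window (a point): Centre of the square window's upper face, 45 mm above the bench. Fingertips less than about 50 mm above it and within 50 mm of its centre sideways set it off: keep out.
- bottle: Clear reagent bottle with a blue cap, 68 mm across, 140 mm high, loose; stands beyond the sensors. Origin at the centre of its underside. Leave alone.
- jar: Small amber jar with a white cap, 56 mm across, 85 mm high, loose; stands left of the heater's drawer. Origin at the centre of its underside. Leave alone.
- tube_rack: Orange tube rack, 55 x 100 mm, 35 mm high, with eight small white tubes up to 51 mm above the bench, loose; stands beyond the sensors, beside the heater. Origin at the centre of its underside. Leave alone.
There are look-alikes about, which are no part of the job. Leave any green or yellow look-alike of the round_sensor alone.

How it is judged:
On the way, in this order (a step that is already met when the one before it is completed fails the run):
1. the drawer is fully home (within 4 mm) (value of joint drawer below 0.004 m), for 0.2 s.
2. the fingertips dwell just above the round window, without contact, for 2 s (horizontal distance between the grasp point and round_window below 0.025 m and z of the grasp point in the frame of round_window between 0.01 and 0.08 m and value of joint drawer below 0.005 m), for 2 s.
At the end, for the whole second after the job is handed in: The drawer is home within 5 mm, the grasp point is more than 12 cm from the round window, and bottle, jar and tube rack are within 2 cm of where they stood (value of joint drawer below 0.005 m and distance between the grasp point and round_window above 0.12 m and distance of each of bottle, jar, tube_rack from where it was at the start of the episode below 0.02 m); the robot touches nothing.
It fails at once if the start sensor is touched (contact force between any of the fingers, the arm and round_sensor above 0.3 N).
It fails at once if the eject sensor is touched (contact force between any of the fingers, the arm and square_sensor above 0.3 N).
It fails at once if the hand reaches in over the square window (horizontal distance between the grasp point and square_window below 0.05 m and z of the grasp point in the frame of square_window below 0.07 m).
It fails at once if the bottle, the jar or the tube rack is moved or lifted by more than 2 cm (distance of any of bottle, jar, tube_rack from where it was at the start of the episode above 0.02 m).
It also fails if it takes over 51 s, if anything falls off the work surface, if the arm or the gripper's body presses on something with over 40 N, if the wrist force passes 120 N, or if a joint passes its speed limit or range.

## Working session

There is one attempt and no reset: what is moved stays moved. The work goes in short steps, Python scripts to look and compute and a tool call to move; the robot and the scene stay as the last step left them, time stands still between calls to the robot, and variables do not carry over. Pictures are saved under pics/ and viewed, and the job is handed in when it is done.

Besides the shell and the picture viewer there is one more tool, called after "Request:" by a JSON object that holds its "fn" and its "kwargs", one argument or row to a line. step_arm: Moves the arm, as the interface text tells. Its arguments: {"type":"object","properties":{"motion":{"type":"array","items":{"type":"array","items":{"type":"number"}}}},"required":["motion"]}

```bash
mkdir -p pics; cat > h.py <<'E'
import numpy as np, cv2
from plant import monitor, eyes, manip
def save(f,n): cv2.imwrite(n, f["pixels"][:,:,::-1])
def ray(f,uv):
    K=np.array(f["mtx"],float);d=np.array(f["dist"],float)
    n=cv2.undistortPoints(np.array([[uv]],float),K,d)[0,0]
    R=cv2.Rodrigues(np.array(f["rvec"],float))[0];t=np.array(f["tvec"],float).ravel()
    return -R.T@t, R.T@np.array([n[0],n[1],1.])
def at_z(f,uv,z):
    c,r=ray(f,uv); return c+r*(z-c[2])/r[2]
E
python3 - <<'E'
from h import *
s=monitor.state(); print(s)
for c in ["top","side"]:
    f=eyes.grab_frame(c); save(f,f"pics/{c}0.png")
    print(c, ray(f,(280,210)))
    for n,z in [("heater",0),("drawer_front",.09),("round_sensor",0),("round_window",.045),("square_sensor",0),("square_window",.045),("bottle",0),("jar",0),("tube_rack",0)]:
        for d in eyes.pinpoint(n,c)[:3]:
            print(c,n,round(d["p"],2),np.round(d["uv"]),at_z(f,d["uv"],z).round(3))
E
```

```text
{'time': 0.0, 'joint_pos': array([-1.26999325e+00,  5.33670492e-02,  1.61428309e+00, -2.72151593e-06,
        1.47600813e+00, -1.19003180e-01]), 'joint_vel': array([ 9.10761594e-04,  4.68313721e-04, -8.41150778e-04,  7.26203142e-04,
       -1.22590539e-03, -1.11345634e-05]), 'joint_efforts': array([ 2.95186073e-04, -3.93679619e+01, -3.70179963e+01, -1.94142258e-04,
        6.88185770e-03, -1.76167509e-05]), 'tool_pos': array([ 0.25455234, -0.57013377,  0.23006322]), 'tool_rot': array([-1.02842369e-03,  9.78050555e-01,  2.08365173e-01, -9.51021249e-05]), 'contact_force': array([-0.820569  ,  0.30247126, -1.22179273]), 'ft_torque': array([-0.01643175,  0.00118805,  0.00657804]), 'gripper_width': 1.000631365497208}
top (array([ 0.3241717 , -0.07129497,  1.47182194]), array([ 0.12159889,  0.00339039, -0.99267274]))
top heater 0.95 [200. 164.] [0.649 0.195 0.   ]
top drawer_front 0.6 [190. 183.] [0.572 0.205 0.09 ]
top round_sensor 0.97 [441. 227.] [ 0.457 -0.578  0.   ]
top round_sensor 0.6 [392. 222.] [ 0.471 -0.423  0.   ]
top round_sensor 0.58 [409. 274.] [ 0.31  -0.473  0.   ]
top ro
[... 778 characters left out ...]
 242.] [0.563 0.197 0.09 ]
side round_sensor 0.91 [397. 210.] [ 0.316 -0.475  0.   ]
side round_sensor 0.83 [352. 195.] [ 0.484 -0.412  0.   ]
side round_sensor 0.62 [385. 180.] [ 0.46  -0.581  0.   ]
side round_window 0.72 [286. 221.] [ 0.508 -0.089  0.045]
side round_window 0.69 [352. 186.] [ 0.487 -0.407  0.045]
side round_window 0.63 [386. 170.] [ 0.466 -0.586  0.045]
side square_sensor 0.75 [288. 221.] [ 0.539 -0.125  0.   ]
side square_window 0.61 [287. 209.] [ 0.553 -0.133  0.045]
side bottle 0.56 [287. 186.] [ 0.691 -0.259  0.   ]
side jar 0.78 [189. 310.] [0.444 0.362 0.   ]
side tube_rack 0.91 [262. 194.] [ 0.714 -0.152  0.   ]
side tube_rack 0.58 [354. 188.] [ 0.511 -0.45   0.   ]
```

View pics/top0.png

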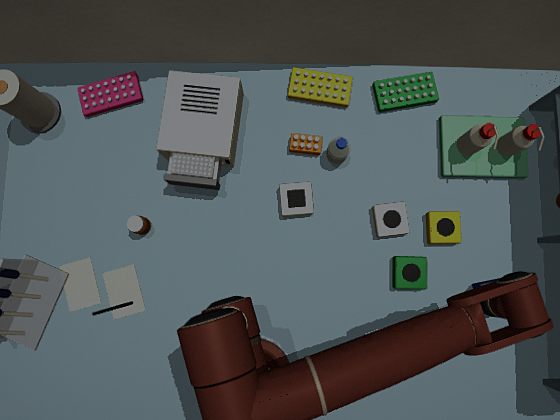

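View pics/side0.png

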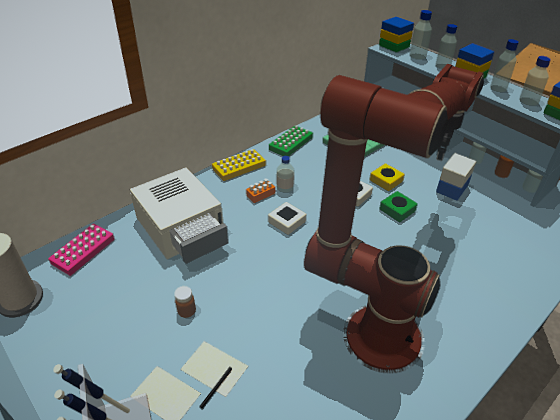

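```bash
python3 - <<'E'
import cv2
t=cv2.imread("pics/top0.png");s=cv2.imread("pics/side0.png")
cv2.imwrite("pics/ct.png",cv2.resize(t[170:320,270:470],None,fx=4,fy=4,interpolation=cv2.INTER_CUBIC))
cv2.imwrite("pics/cs.png",cv2.resize(s[150:270,250:430],None,fx=4,fy=4,interpolation=cv2.INTER_CUBIC))
cv2.imwrite("pics/ch.png",cv2.resize(t[100:250,110:310],None,fx=4,fy=4,interpolation=cv2.INTER_CUBIC))
cv2.imwrite("pics/chs.png",cv2.resize(s[170:320,130:330],None,fx=4,fy=4,interpolation=cv2.INTER_CUBIC))
E
```

```text
(no output)
```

The top view shows the heater at (200,115) with its drawer front at about (192,183). There are three round-window blocks: white (392,219), yellow (444,227) and green (410,272). The square-windowed white block is at (296,199). The white block at (392,219) fits round_sensor, because the green and yellow ones are the named look-alikes. I'll confirm that in a crop.

View pics/ct.png

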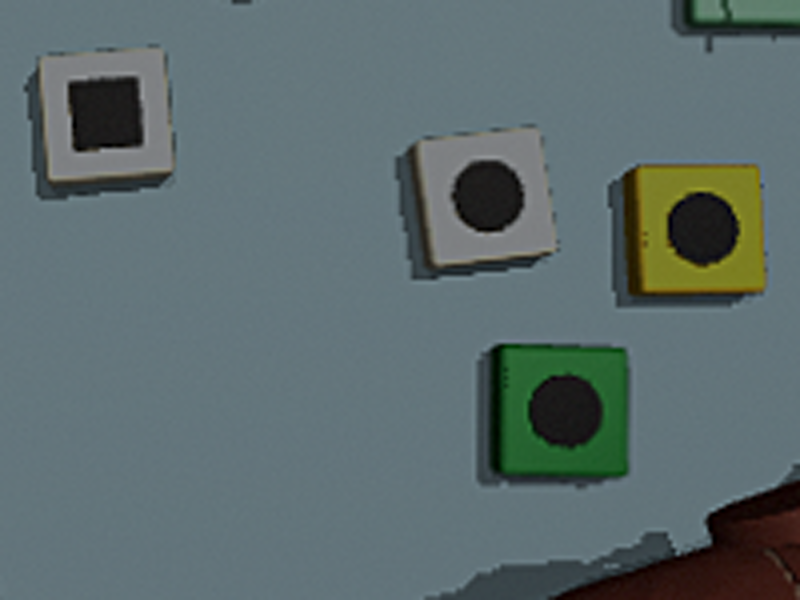

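View pics/ch.png

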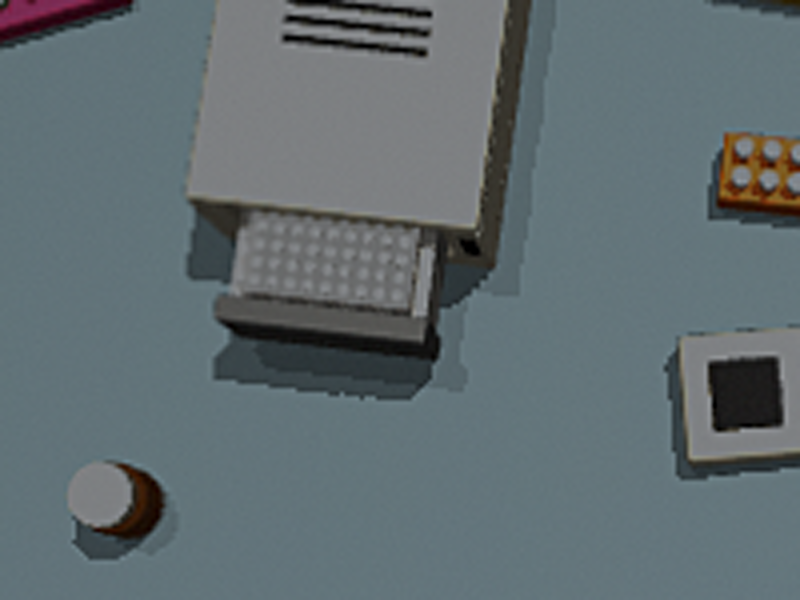

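View pics/chs.png

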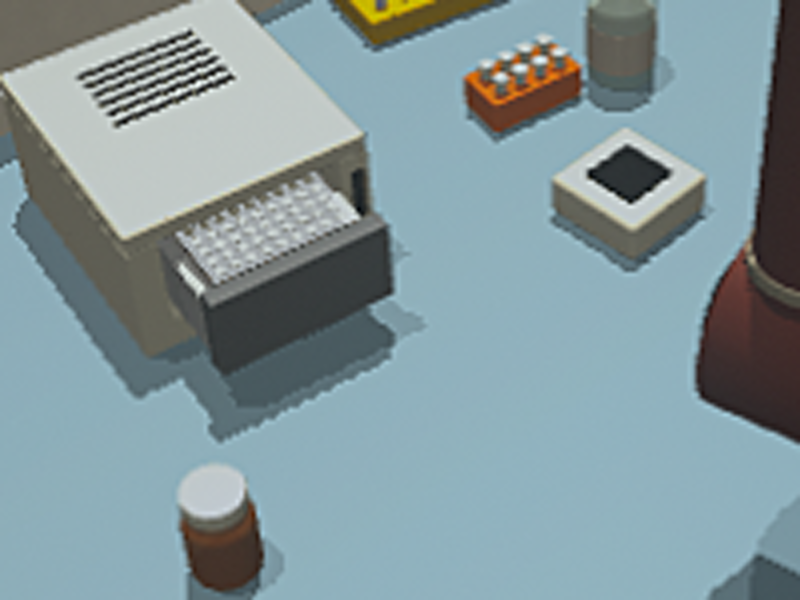

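The crops confirm the white round-window block at pixel (392,219) and the square one at (296,198). Next I'll work out the heater's axis, the drawer geometry and the window positions.

```bash
python3 - <<'E'
from h import *
T=eyes.grab_frame("top");S=eyes.grab_frame("side")
ct=lambda a:(110+a[0]/4,100+a[1]/4); cs=lambda a:(130+a[0]/4,170+a[1]/4)
def p(n,a): print(n,np.round(a,3))
L=at_z(T,ct((190,200)),.135);R=at_z(T,ct((477,228)),.135)
p("top house front",(L,R)); d=L-R; p("w,yaw",(np.hypot(*d[:2]),np.arctan2(-d[0],d[1])))
L=at_z(S,cs((125,240)),.135);R=at_z(S,cs((365,137)),.135)
p("side house front",(L,R)); d=L-R; p("w,yaw",(np.hypot(*d[:2]),np.arctan2(-d[0],d[1])))
L=at_z(T,ct((217,320)),.114);R=at_z(T,ct((425,341)),.114)
p("top drawer",(L,R,(L+R)/2)); d=L-R; p("w,yaw",(np.hypot(*d[:2]),np.arctan2(-d[0],d[1])))
L=at_z(S,cs((208,305)),.114);R=at_z(S,cs((389,228)),.114)
p("side drawer",(L,R,(L+R)/2)); d=L-R; p("w,yaw",(np.hypot(*d[:2]),np.arctan2(-d[0],d[1])))
def tri(a,b):
    c1,r1=ray(T,a);c2,r2=ray(S,b)
    s=np.linalg.lstsq(np.c_[r1,-r2],c2-c1,rcond=None)[0]
    return (c1+r1*s[0]+c2+r2*s[1])/2
p("round win",at_z(T,(392,219),.045))
p("square win",at_z(T,(296.5,198.5),.045))
p("sq side",at_z(S,(250+0,0),.045)) if 0 else None
p("sq side",at_z(S,cs((629,174)),.045))
# dark round window centroid in top
g=T["pixels"].max(2)[195:245,370:415]; m=(g<60).astype(np.uint8)
n,l,st,c=cv2.connectedComponentsWithStats(m)
for i in range(1,n): 
    if st[i,4]>100: print(st[i],c[i]+[370,195],at_z(T,c[i]+[370,195],.045).round(4))
E
```

```text
top house front [[0.661 0.298 0.135]
 [0.642 0.084 0.135]]
w,yaw [ 0.214 -0.087]
side house front [[0.66  0.301 0.135]
 [0.637 0.087 0.135]]
w,yaw [ 0.215 -0.108]
top drawer [[0.575 0.278 0.114]
 [0.561 0.123 0.114]
 [0.568 0.2   0.114]]
w,yaw [ 0.156 -0.088]
side drawer [[0.577 0.281 0.114]
 [0.555 0.125 0.114]
 [0.566 0.203 0.114]]
w,yaw [ 0.158 -0.141]
round win [ 0.476 -0.411  0.045]
square win [ 0.535 -0.117  0.045]
sq side [ 0.534 -0.116  0.045]
[  2  12  33  33 130] [383.50769231 229.85384615] [ 0.4423 -0.3846  0.045 ]
[ 13  15  18  18 247] [391.57489879 218.55465587] [ 0.4775 -0.41    0.045 ]
```

Request:
{"fn": "step_arm", "kwargs": {
  "motion": [
    [0.37,0.8,0,0,0,-0.175,255],
    [0.37,0.8,0,0,0,-0.175,255],
    [0.37,0.8,0,0,0,-0.175,255],
    [0.37,0.8,0,0,0,-0.175,255],
    [0.37,0.8,0,0,0,-0.175,255],
    [0.37,0.8,0,0,0,-0.175,255],
    [0.37,0.8,0,0,0,-0.175,255],
    [0.37,0.8,0,0,0,-0.175,255],
    [0.37,0.8,0,0,0,-0.175,255],
    [0.37,0.8,0,0,0,-0.175,255]
  ]
}}

```text
time: 2.1
tool_pos: [0.441, -0.1669, 0.2316]
tool_rot: [-0.0, 0.997, 0.082, 0.001]
contact_force: [0.3, -0.8, -0.1]
gripper_width: -0.002
```

Request:
{"fn": "step_arm", "kwargs": {
  "motion": [
    [0.09,0.75,-0.06,0,0,-0.175,255],
    [0.09,0.75,-0.06,0,0,-0.175,255],
    [0.09,0.75,-0.06,0,0,-0.175,255],
    [0.09,0.75,-0.06,0,0,-0.175,255],
    [0.09,0.75,-0.06,0,0,-0.175,255],
    [0.09,0.75,-0.06,0,0,-0.175,255],
    [0.09,0.75,-0.06,0,0,-0.175,255],
    [0.09,0.75,-0.06,0,0,-0.175,255],
    [0.09,0.75,-0.06,0,0,-0.175,255],
    [0.09,0.75,-0.06,0,0,-0.175,255]
  ]
}}

```text
time: 3.1
tool_pos: [0.4848, 0.2042, 0.2011]
tool_rot: [0.0, 0.999, -0.052, -0.0]
contact_force: [0.3, -0.1, -0.8]
gripper_width: 0.001
```

```bash
python3 - <<'E'
from h import *
s=monitor.state(); print(s["time"],s["tool_pos"].round(4),s["tool_rot"].round(3),s["contact_force"].round(1),s["joint_pos"].round(2))
f=eyes.grab_frame("side"); save(f,"pics/side1.png")
cv2.imwrite("pics/side1c.png",cv2.resize(f["pixels"][120:320,100:350,::-1],None,fx=3,fy=3,interpolation=cv2.INTER_CUBIC))
E
```

```text
3.1 [0.4848 0.2042 0.2011] [ 0.     0.999 -0.052 -0.   ] [ 0.3 -0.1 -0.8] [ 0.26 -0.17  1.87 -0.    1.43  1.93]
```

View pics/side1c.png

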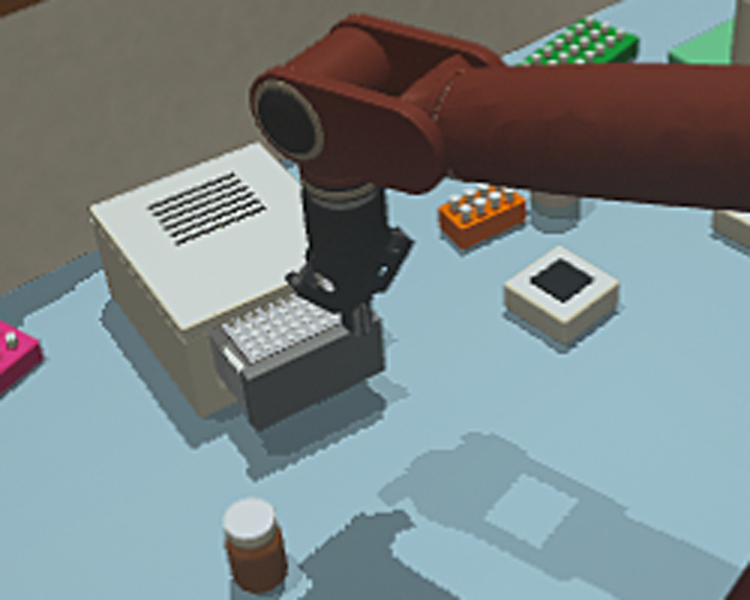

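The arm is in front of the drawer and clear of the jar and the sensors. I'll lower the tool, then advance along the heater axis.

Request:
{"fn": "step_arm", "kwargs": {
  "motion": [
    [0,0,-0.08,0,0,0,255],
    [0,0,-0.16,0,0,0,255],
    [0,0,-0.24,0,0,0,255],
    [0,0,-0.24,0,0,0,255],
    [0.03,-0.003,-0.24,0,0,0,255],
    [0.06,-0.006,-0.24,0,0,0,255],
    [0.08,-0.008,-0.24,0,0,0,255],
    [0.1,-0.01,-0.24,0,0,0,255],
    [0.1,-0.01,-0.24,0,0,0,255],
    [0.1,-0.01,-0.24,0,0,0,255]
  ]
}}

```text
time: 4.15
tool_pos: [0.5348, 0.1991, 0.0818]
tool_rot: [-0.0, 0.999, -0.053, 0.0]
contact_force: [-0.8, -0.9, -0.7]
gripper_width: 0.002
```

```bash
python3 - <<'E'
from h import *
s=monitor.state(); print(s["time"],s["tool_pos"].round(4),s["contact_force"].round(1))
f=eyes.grab_frame("side"); 
cv2.imwrite("pics/side2c.png",cv2.resize(f["pixels"][120:320,100:350,::-1],None,fx=3,fy=3,interpolation=cv2.INTER_CUBIC))
E
```

```text
4.15 [0.5348 0.1991 0.0818] [-0.8 -0.9 -0.7]
```

View pics/side2c.png

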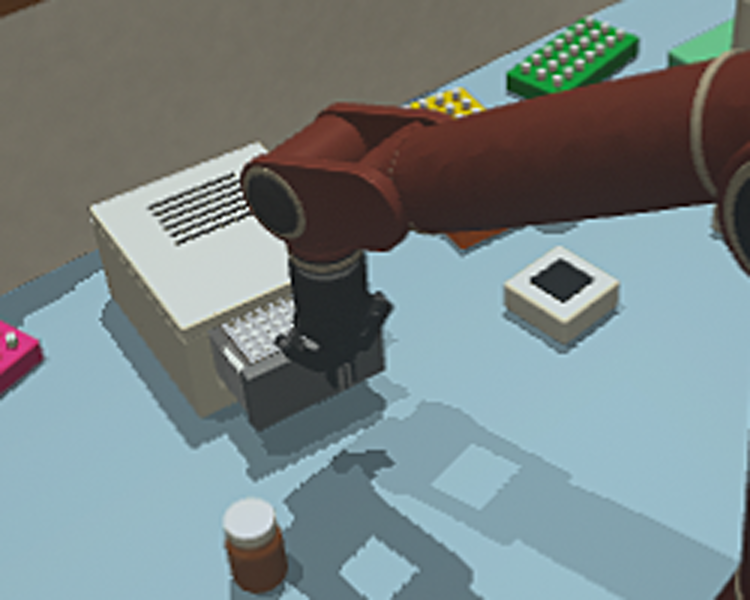

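The fingertips are close to the panel and below its top edge, with no contact yet. Now I'll push.

Request:
{"fn": "step_arm", "kwargs": {
  "motion": [
    [0.02,-0.002,0,0,0,0,255],
    [0.04,-0.004,0,0,0,0,255],
    [0.055,-0.005,0,0,0,0,255],
    [0.07,-0.007,0,0,0,0,255],
    [0.085,-0.008,0,0,0,0,255],
    [0.1,-0.01,0,0,0,0,255],
    [0.115,-0.011,0,0,0,0,255],
    [0.13,-0.013,0,0,0,0,255],
    [0.14,-0.014,0,0,0,0,255],
    [0.14,-0.014,0,0,0,0,255]
  ]
}}

```text
time: 5.2
tool_pos: [0.6056, 0.1922, 0.0811]
tool_rot: [-0.0, 0.999, -0.053, 0.0]
contact_force: [-0.7, -0.2, 0.1]
gripper_width: -0.002
```

Request:
{"fn": "step_arm", "kwargs": {
  "motion": [
    [0.004,0,0,0,0,0,255],
    [0.008,-0.001,0,0,0,0,255],
    [0.012,-0.001,0,0,0,0,255],
    [0.016,-0.002,0,0,0,0,255],
    [0.02,-0.002,0,0,0,0,255]
  ]
}}

```text
time: 5.7
tool_pos: [0.6146, 0.1913, 0.0811]
tool_rot: [0.0, 0.999, -0.053, -0.0]
contact_force: [-3.5, 0.6, 2.7]
gripper_width: -0.002
```

Request:
{"fn": "step_arm", "kwargs": {
  "motion": [
    [0.003,0,0,0,0,0,255],
    [0.006,-0.001,0,0,0,0,255]
  ]
}}

```text
time: 5.9
tool_pos: [0.6177, 0.191, 0.0811]
tool_rot: [-0.0, 0.999, -0.053, -0.0]
contact_force: [-4.4, 2.0, 1.6]
gripper_width: -0.001
```

```bash
python3 - <<'E'
from h import *
s=monitor.state(); print(s["time"],s["tool_pos"].round(4),s["contact_force"].round(1))
f=eyes.grab_frame("side"); 
cv2.imwrite("pics/side3c.png",cv2.resize(f["pixels"][120:320,100:350,::-1],None,fx=3,fy=3,interpolation=cv2.INTER_CUBIC))
E
```

```text
5.9 [0.6177 0.191  0.0811] [-4.4  2.   1.6]
```

View pics/side3c.png

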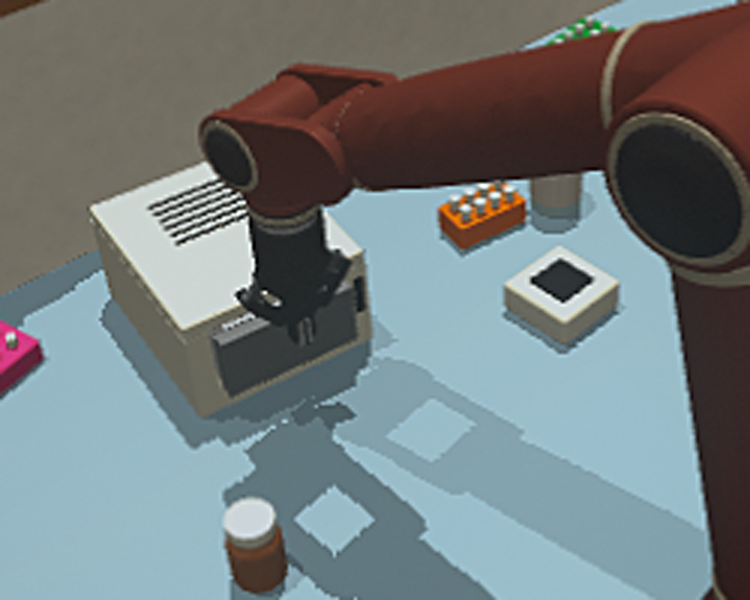

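The drawer is still sliding at about 4 N, which matches its friction. I'll creep on until the hard stop shows in the force.

Request:
{"fn": "step_arm", "kwargs": {
  "motion": [
    [0.003,0,0,0,0,0,255],
    [0.006,-0.001,0,0,0,0,255]
  ]
}}

```text
time: 6.15
tool_pos: [0.6207, 0.1906, 0.0811]
tool_rot: [-0.0, 0.999, -0.053, -0.0]
contact_force: [-4.8, 3.2, 0.1]
gripper_width: 0.001
```

Request:
{"fn": "step_arm", "kwargs": {
  "motion": [
    [0.002,0,0,0,0,0,255],
    [0.004,0,0,0,0,0,255]
  ]
}}

```text
time: 6.35
tool_pos: [0.6214, 0.1906, 0.0811]
tool_rot: [0.0, 0.999, -0.052, -0.002]
contact_force: [-11.8, 1.3, 4.8]
gripper_width: 0.004
```

Request:
{"fn": "step_arm", "kwargs": {
  "motion": [
    [0.002,0,0,0,0,0,255],
    [0.003,0,0,0,0,0,255],
    [0.003,0,0,0,0,0,255],
    [0.003,0,0,0,0,0,255]
  ]
}}

```text
time: 6.75
tool_pos: [0.6213, 0.1906, 0.0812]
tool_rot: [0.0, 0.999, -0.052, -0.004]
contact_force: [-15.2, 0.8, 7.4]
gripper_width: 0.001
```

The TCP is held at 0.6213 and the force is up to 15 N, so this is the hard stop. I'll back straight off and check.

Request:
{"fn": "step_arm", "kwargs": {
  "motion": [
    [-0.05,0.005,0,0,0,0,255],
    [-0.12,0.012,0,0,0,0,255],
    [-0.2,0.02,0,0,0,0,255],
    [-0.26,0.02,0,0,0,0,255],
    [-0.26,0.02,0.1,0,0,0,255],
    [-0.26,0.02,0.2,0,0,0,255],
    [-0.26,0.02,0.3,0,0,0,255],
    [-0.26,0.02,0.3,0,0,0,255]
  ]
}}

```text
time: 7.55
tool_pos: [0.4997, 0.2011, 0.2421]
tool_rot: [-0.002, 0.999, -0.053, 0.01]
contact_force: [1.5, -0.6, 1.1]
gripper_width: 0.002
```

```bash
python3 - <<'E'
from h import *
s=monitor.state(); print(s["time"],s["tool_pos"].round(4),s["contact_force"].round(1))
f=eyes.grab_frame("side"); 
cv2.imwrite("pics/side4c.png",cv2.resize(f["pixels"][120:320,100:350,::-1],None,fx=3,fy=3,interpolation=cv2.INTER_CUBIC))
T=eyes.grab_frame("top"); save(T,"pics/top4.png")
for n in ["round_window","square_window"]:
  for c,F in (("top",T),("side",f)):
    for d in eyes.pinpoint(n,c)[:3]: print(n,c,round(d["p"],2),np.round(d["uv"],1),at_z(F,d["uv"],.045).round(3))
for c,F in (("top",T),("side",f)):
  for d in eyes.pinpoint("drawer_front",c)[:1]: print(c,d["p"],at_z(F,d["uv"],.09).round(3))
E
```

```text
7.55 [0.4997 0.2011 0.2421] [ 1.5 -0.6  1.1]
round_window top 0.86 [443.8 225.9] [ 0.457 -0.572  0.045]
round_window top 0.69 [394.1 217.5] [ 0.481 -0.418  0.045]
round_window top 0.66 [410.4 272.5] [ 0.314 -0.465  0.045]
round_window side 0.89 [400.3 200.1] [ 0.316 -0.479  0.045]
round_window side 0.65 [357.  187.1] [ 0.471 -0.416  0.045]
square_window top 0.63 [298.  195.8] [ 0.544 -0.121  0.045]
square_window top 0.46 [392.  220.5] [ 0.471 -0.411  0.045]
square_window side 0.7 [287.6 208.4] [ 0.553 -0.135  0.045]
top 0.77 [0.637 0.188 0.09 ]
```

View pics/side4c.png

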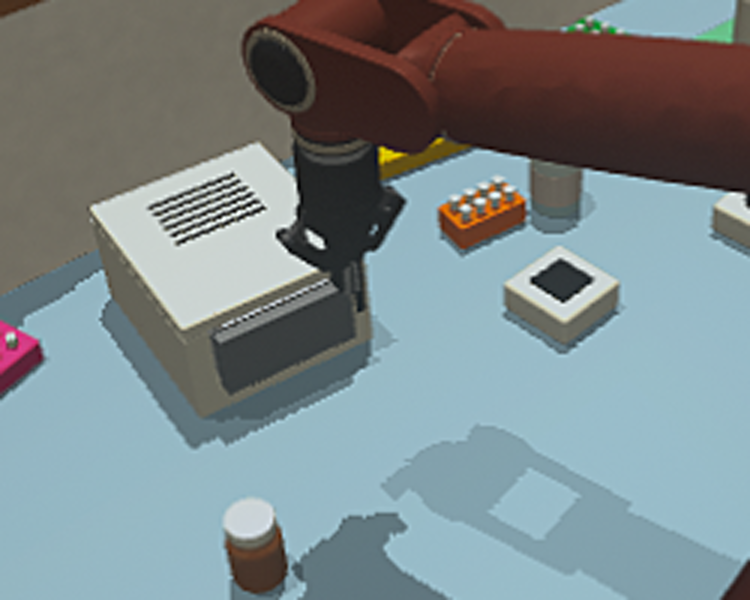

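View pics/top4.png

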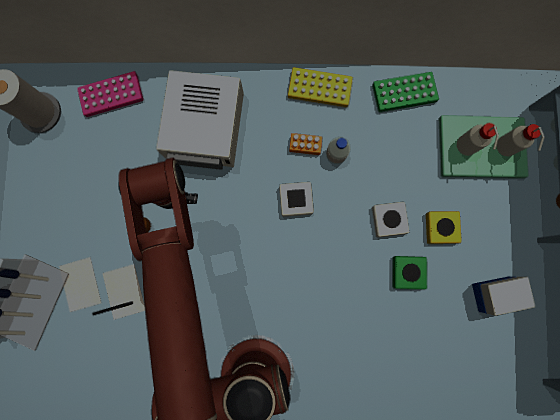

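The drawer front sits shut against the housing. The white round window at pixel (392,219) is unobstructed and gives (0.477,-0.410). I'll travel there at about z 0.24, high above the square sensor.

Request:
{"fn": "step_arm", "kwargs": {
  "motion": [
    [-0.02,-0.8,0,0,0,0,255],
    [-0.02,-0.8,0,0,0,0,255],
    [-0.02,-0.8,0,0,0,0,255],
    [-0.02,-0.8,0,0,0,0,255],
    [-0.02,-0.8,0,0,0,0,255],
    [-0.02,-0.8,0,0,0,0,255],
    [-0.02,-0.8,0,0,0,0,255],
    [-0.02,-0.8,0,0,0,0,255],
    [-0.02,-0.8,0,0,0,0,255],
    [-0.02,-0.8,0,0,0,0,255]
  ]
}}

```text
time: 8.95
tool_pos: [0.4837, -0.2005, 0.2301]
tool_rot: [-0.001, 0.999, -0.054, -0.001]
contact_force: [0.6, 0.0, 0.1]
gripper_width: 0.001
```

Request:
{"fn": "step_arm", "kwargs": {
  "motion": [
    [-0.012,-0.42,0,0,0,0,255],
    [-0.012,-0.42,0,0,0,0,255],
    [-0.012,-0.42,0,0,0,0,255],
    [-0.012,-0.42,0,0,0,0,255],
    [-0.012,-0.42,-0.1,0,0,0,255],
    [-0.012,-0.42,-0.1,0,0,0,255],
    [-0.012,-0.42,-0.1,0,0,0,255],
    [-0.012,-0.42,-0.1,0,0,0,255]
  ]
}}

```text
time: 9.75
tool_pos: [0.4795, -0.4086, 0.183]
tool_rot: [0.001, 0.999, -0.051, 0.001]
contact_force: [-0.1, 0.1, 1.0]
gripper_width: 0.001
```

```bash
python3 - <<'E'
from h import *
from scipy.spatial.transform import Rotation as R
s=monitor.state(); print(s["time"],s["tool_pos"].round(4),s["tool_rot"].round(4),s["contact_force"].round(1))
f=eyes.grab_frame("wrist"); save(f,"pics/w5.png")
q=s["tool_rot"];Rt=R.from_quat([q[1],q[2],q[3],q[0]]).as_matrix()
H=np.array(f["hand_eye"]);np.set_printoptions(precision=3,suppress=True);print(H)
K=np.array(f["mtx"]);d=np.array(f["dist"])
def pz(uv,z):
    n=cv2.undistortPoints(np.array([[uv]],float),K,d)[0,0]
    r=Rt@H[:3,:3]@[n[0],n[1],1];c=s["tool_pos"]+Rt@H[:3,3]
    return c+r*(z-c[2])/r[2]
g=cv2.cvtColor(f["pixels"],cv2.COLOR_RGB2GRAY)
for th in (50,70):
  n,l,st,c=cv2.connectedComponentsWithStats((g<th).astype(np.uint8))
  for i in range(1,n):
    if st[i,4]>800: print(th,st[i],c[i].round(1),pz(c[i],.045))
for d_ in eyes.pinpoint("round_window","wrist"): print(d_,pz(d_["uv"],.045))
f=eyes.grab_frame("side"); 
cv2.imwrite("pics/side5c.png",cv2.resize(f["pixels"][100:300,230:480,::-1],None,fx=3,fy=3,interpolation=cv2.INTER_CUBIC))
E
```

```text
9.75 [ 0.4795 -0.4086  0.183 ] [ 6.000e-04  9.987e-01 -5.140e-02  8.000e-04] [-0.1  0.1  1. ]
[[-0.001 -0.953 -0.304  0.078]
 [ 1.    -0.001  0.     0.   ]
 [-0.001 -0.304  0.953 -0.142]
 [ 0.     0.     0.     1.   ]]
50 [ 409  148   12  102 1052] [415.  195.7] [ 0.468 -0.519  0.045]
50 [ 255  165   63   62 3082] [286.  195.3] [ 0.479 -0.411  0.045]
50 [ 449  172   65   61 3016] [480.8 201.5] [ 0.457 -0.576  0.045]
50 [    4   258   556   162 45530] [296.9 367.4] [ 0.301 -0.404  0.045]
70 [   0   99   38  110 1215] [ 16.2 160. ] [ 0.533 -0.192  0.045]
70 [ 408  135  112  119 1824] [427.6 183.4] [ 0.477 -0.53   0.045]
70 [ 254  164   65   63 3173] [286.  195.3] [ 0.479 -0.411  0.045]
70 [ 449  171   65   62 3120] [480.8 201.6] [ 0.457 -0.576  0.045]
70 [    3   249   557   171 48427] [298.2 364. ] [ 0.305 -0.406  0.045]
{'uv': [479.2, 202.5], 'p': 0.97} [ 0.456 -0.575  0.045]
{'uv': [285.0, 194.6], 'p': 0.78} [ 0.48  -0.41   0.045]
```

View pics/w5.png

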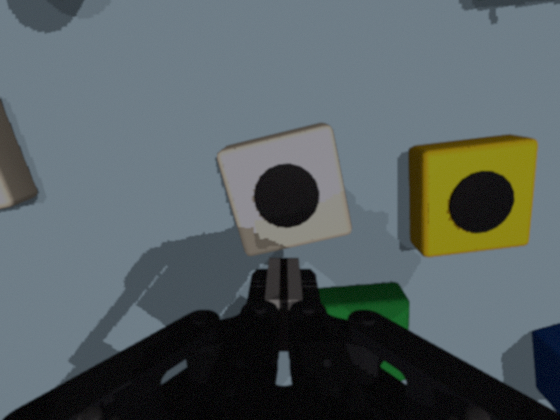

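View pics/side5c.png

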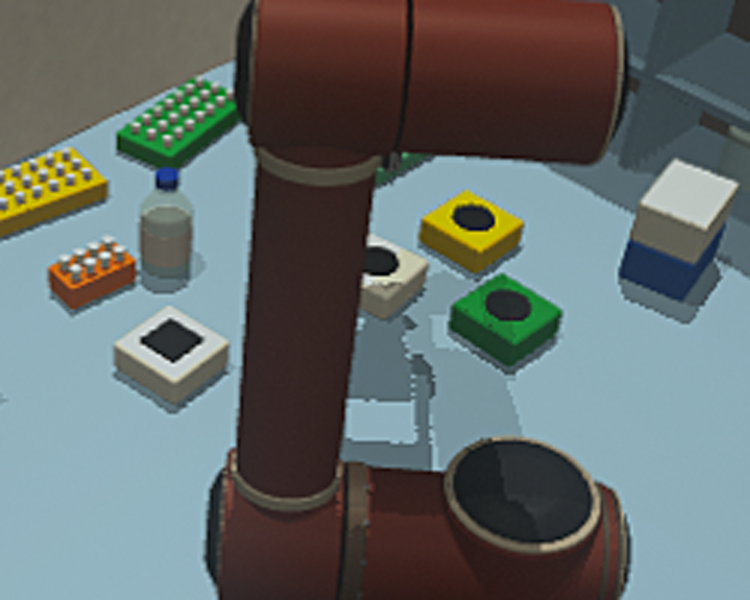

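The wrist view shows the white block's round window at pixel (286,195), which is (0.479,-0.411) and within 2 mm of the TCP. I'll lower to about 30 mm above it and dwell.

Request:
{"fn": "step_arm", "kwargs": {
  "motion": [
    [0,-0.004,-0.04,0,0,0,255],
    [0,-0.004,-0.08,0,0,0,255],
    [0,-0.004,-0.12,0,0,0,255],
    [0,-0.004,-0.15,0,0,0,255],
    [0,-0.004,-0.18,0,0,0,255],
    [0,-0.004,-0.2,0,0,0,255],
    [0,-0.004,-0.21,0,0,0,255],
    [0,-0.004,-0.21,0,0,0,255],
    [0,-0.004,-0.21,0,0,0,255],
    [0,-0.004,-0.21,0,0,0,255]
  ]
}}

```text
time: 10.9
tool_pos: [0.4787, -0.4123, 0.0773]
tool_rot: [0.001, 0.999, -0.053, 0.001]
contact_force: [-0.1, 0.2, -0.7]
gripper_width: -0.0
```

The TCP is 32 mm above the window and centred. I'll hold still for 3 s.

Request:
{"fn": "step_arm", "kwargs": {
  "motion": [
    [0,0,0,0,0,0,255],
    [0,0,0,0,0,0,255],
    [0,0,0,0,0,0,255],
    [0,0,0,0,0,0,255],
    [0,0,0,0,0,0,255],
    [0,0,0,0,0,0,255],
    [0,0,0,0,0,0,255],
    [0,0,0,0,0,0,255],
    [0,0,0,0,0,0,255],
    [0,0,0,0,0,0,255]
  ]
}}

```text
time: 11.9
tool_pos: [0.4782, -0.4117, 0.0763]
tool_rot: [-0.0, 0.999, -0.053, -0.0]
contact_force: [0.3, 0.3, 0.1]
gripper_width: -0.002
```

Request:
{"fn": "step_arm", "kwargs": {
  "motion": [
    [0,0,0,0,0,0,255],
    [0,0,0,0,0,0,255],
    [0,0,0,0,0,0,255],
    [0,0,0,0,0,0,255],
    [0,0,0,0,0,0,255],
    [0,0,0,0,0,0,255],
    [0,0,0,0,0,0,255],
    [0,0,0,0,0,0,255],
    [0,0,0,0,0,0,255],
    [0,0,0,0,0,0,255]
  ]
}}

```text
time: 12.9
tool_pos: [0.4782, -0.4117, 0.0763]
tool_rot: [-0.0, 0.999, -0.053, -0.0]
contact_force: [0.1, -0.6, -0.2]
gripper_width: -0.001
```

Request:
{"fn": "step_arm", "kwargs": {
  "motion": [
    [0,0,0,0,0,0,255],
    [0,0,0,0,0,0,255],
    [0,0,0,0,0,0,255],
    [0,0,0,0,0,0,255],
    [0,0,0,0,0,0,255],
    [0,0,0,0,0,0,255],
    [0,0,0,0,0,0,255],
    [0,0,0,0,0,0,255],
    [0,0,0,0,0,0,255],
    [0,0,0,0,0,0,255]
  ]
}}

```text
time: 13.9
tool_pos: [0.4782, -0.4117, 0.0763]
tool_rot: [0.0, 0.999, -0.053, 0.0]
contact_force: [0.4, -0.9, -0.3]
gripper_width: 0.002
```

```bash
python3 - <<'E'
from h import *
s=monitor.state(); print(s["time"],s["tool_pos"].round(4),s["contact_force"].round(1))
f=eyes.grab_frame("top"); save(f,"pics/top6.png")
E
```

```text
13.9 [ 0.4782 -0.4117  0.0763] [ 0.4 -0.9 -0.3]
```

View pics/top6.png

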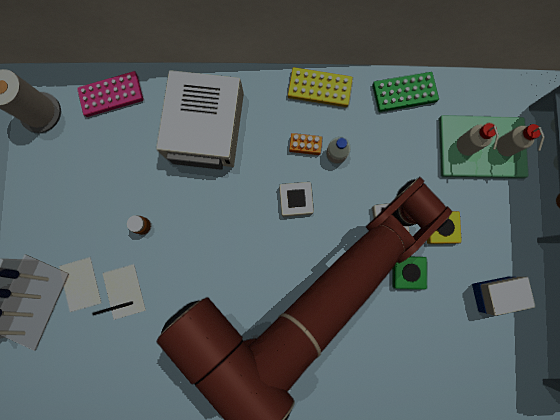

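The hand stands over the white round sensor at about (392,215), and the drawer is still shut at (195,160). Now I'll go straight up 0.22 m.

Request:
{"fn": "step_arm", "kwargs": {
  "motion": [
    [0,0,0.06,0,0,0,255],
    [0,0,0.14,0,0,0,255],
    [0,0,0.22,0,0,0,255],
    [0,0,0.3,0,0,0,255],
    [0,0,0.38,0,0,0,255],
    [0,0,0.44,0,0,0,255],
    [0,0,0.44,0,0,0,255],
    [0,0,0.44,0,0,0,255],
    [0,0,0.44,0,0,0,255],
    [0,0,0.44,0,0,0,255]
  ]
}}

```text
time: 14.95
tool_pos: [0.4776, -0.4111, 0.2937]
tool_rot: [-0.001, 0.999, -0.053, -0.001]
contact_force: [-0.3, 0.1, -0.8]
gripper_width: 0.002
```

```bash
python3 - <<'E'
from h import *
s=monitor.state(); print(s["time"],s["tool_pos"].round(4),s["contact_force"].round(1),np.abs(s["joint_vel"]).max())
f=eyes.grab_frame("side"); save(f,"pics/side7.png")
T=eyes.grab_frame("top")
for n in ["bottle","jar","tube_rack"]:
  for c,F in (("top",T),("side",f)):
    for d in eyes.pinpoint(n,c)[:1]: print(n,c,round(d["p"],2),at_z(F,d["uv"],0).round(3))
t0=cv2.imread("pics/top0.png")[:,:,::-1].astype(int); df=np.abs(T["pixels"].astype(int)-t0).max(2)
for n,(u,v) in dict(bottle=(338,150),jar=(140,226),rack=(306,144)).items(): print(n,"max pixel diff",df[v-12:v+13,u-14:u+15].max())
E
```

```text
14.95 [ 0.4776 -0.4111  0.2937] [-0.3  0.1 -0.8] 0.00519807395578258
bottle top 0.74 [ 0.69  -0.241  0.   ]
bottle side 0.94 [ 0.689 -0.246  0.   ]
jar top 0.94 [0.441 0.366 0.   ]
jar side 0.83 [0.439 0.37  0.   ]
tube_rack top 0.68 [ 0.718 -0.132  0.   ]
tube_rack side 0.97 [ 0.706 -0.141  0.   ]
bottle max pixel diff 14
jar max pixel diff 15
rack max pixel diff 15
```

View pics/side7.png

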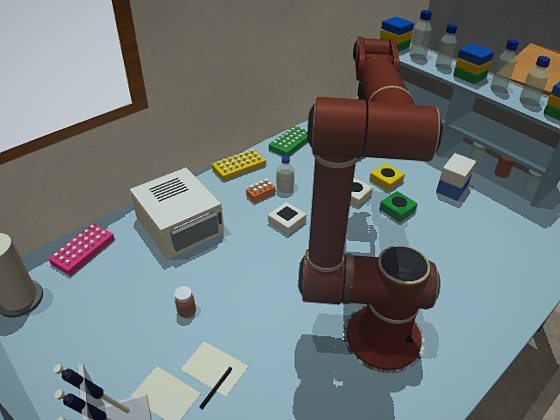

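The drawer is shut at (198,230). The bottle, jar and rack regions in the top view differ from the first picture only by noise, and the hand is about 0.25 m above the window. I'll hand the job in.

```bash
python3 -c "
from plant import manip; print(manip.job_done())"
```

```text
the job is handed in; nothing more can be done
None
```

I pushed the drawer fully home, held the hand over the round window for 3 s, lifted it away and handed the job in at about 15 s. The hand-in gave no verdict, so this rests on my own checks.

- **Drawer:** the shut fingertips pushed it until the force rose from about 4 N to 15 N with the tool no longer moving, which marks the hard stop. The pictures after backing off and at the end show it shut.
- **Start sensor:** I chose the white block with the round window over the green and yellow look-alikes. The fingertips stayed about 31 mm above the window and within about 2 mm of its centre, with no contact force.
- **Eject sensor:** the hand only crossed near the square window at about 0.23 m above the bench, and the drawer did not reopen.
- **At the end:** the hand was about 25 cm above the round window and touching nothing. In the top picture the bottle, jar and tube rack looked the same as at the start, apart from image noise.

**Disagreements:**
- The networks often ranked the yellow or green look-alike above the real round window, so I decided by colour and the enlarged crop.
- Their tube rack position varied by about 15 mm between pictures, but the pixel comparison showed no movement.

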